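Press a spool plug home with the lever-feed slide

TASK

Lay the black spool plug lengthwise in the V-block without dropping it, and let go. Then pull the sprung hand lever all the way to the end of its stroke, so that the carriage pushes the plug home against the end stop, hold it there for about a second, and ease the lever slowly back to rest over a few seconds; never let it snap back. Leave the bushing, the collar and the jar where they are.

Things in the scene. Friction and masses are not known exactly. Their poses are not given: they have to be found in the camera images.
- fixture: Lever-feed slide fixed to the bench: steel base plate 15 mm thick, x from -150 to +165, y from -50 to +50 mm, with a wing at -y under the lever pivot. Origin at bench height on the track's middle line; +x runs along the dovetail track from the carriage to the green V-block and its end stop, z up.
- ram_face (a point): Centre of the face of the round ram, 18 mm thick, on the front of the steel carriage (body 90 x 72 mm, its front 41 mm behind this face, top 74 mm above the bench). 60.5 mm above the bench; at fixture x = 36 mm at rest, 84 mm at full stroke.
- stop_face (a point): Where the plug's axis meets the face of the end stop, the green plate at the far end of the V-block (top 74 mm above the bench), at fixture x = 140 mm. The V-block covers fixture x = 46 to 140, is 52 mm wide over all, with a 90 degree groove open upwards: apex 35 mm and top edges 50 mm above the bench.
- plug_lay (a point): A good place for the plug's middle when it is laid in the groove: on its axis, 60.5 mm above the bench, 24 mm short of home, clear of ram and stop by over 20 mm. Axes as the fixture.
- plug_home (a point): Where the plug's middle is when the plug lies in the groove with its end against the stop (fixture x = 113, z = 60.5 mm). Axes as the fixture.
- plug: Spool plug, black steel, ends alike: two lands 36 mm in diameter, 22 mm long, with a 28 mm thick neck 10 mm long between; 54 mm long, 0.4 kg. Origin at its middle, x along its axis. At first on a wooden rest, axis level, 33.5 mm above the bench. Grip from above across the diameter, fingertips at most 8 mm below the axis (walls of rest and V-block end 10 mm below it).
- rest: Wooden V-shaped rest fixed to the bench, 70 x 37 mm, 23 mm high; origin under its middle, x along its groove.
- lever (a joint): Lever angle, rad: 0 at rest, 0.9 at the end of the stroke. It turns clockwise seen from above, in a level plane; its grip moves towards the robot (fixture -x) as it grows. A spring pulls it back: 2 N at the grip at rest, 8 N at full stroke. The coupled carriage travels 48 mm.
- lever_pivot (a point): The lever's upright axis, 87 mm above the bench (fixture x = -26, y = -85 mm).
- lever_grip (a point): On the axis of the lever's upright round black grip, 22 mm in diameter, 92 to 155 mm above the bench; this point is 130 mm up, 160 mm from the pivot axis. Seen from the pivot it lies 0.45 rad to the +x side of fixture -y at rest, 0.45 rad to the -x side at full stroke. The arm below is 16 mm wide, top 92 mm up.
- bushing: Bystander: bronze lap bushing, an upright tube 42 mm in diameter, 45 mm high. Origin under its middle.
- collar: Bystander: dull zinc spacer collar, a flat ring 52 mm in diameter, 14 mm high. Origin under its middle.
- jar: Bystander: jar of lapping compound 56 mm in diameter, 60 mm high. Origin under its middle.
Mind the look-alikes: they are no part of the job. Leave any pink or yellow look-alike of the plug alone.

How it is judged:
By the outcome, as a careful person would: the job done as asked, in the order asked, and still so for the second after the job is handed in, with the robot touching nothing.
It also fails if it takes over 59 s, if anything falls off the work surface, if the arm or the gripper's body presses on something with over 40 N, if the wrist force passes 120 N, or if a joint passes its speed limit or range.

ROBOT

A 6-joint arm with a two-finger parallel gripper is mounted at the origin on the work surface. World frame = base frame: x ahead of the robot, y to its left, z up, the work surface at z = 0. Lengths are in mm, angles in rad, forces in N, time in s.
With the tool pointing down it reaches from about 300 to 850 mm from the base axis. Payload 5.4 kg.
Tool frame: the origin (TCP) lies on the centre line of the jaws, within the pads' length; the fingertips stand 19 mm ahead of it and the grasp point (between the pads) is the TCP; z points along the fingers, y is the line along which they close (so a half turn about z gives the same grasp; the last joint's range is limited). The gripper opens to 85 mm and grips with 20 to 120 N. Pads are 22 mm wide; open, the fingers measure 114 mm over their backs; the gripper's body (76 mm by 85 mm) begins 54 mm behind the grasp point. The pads swing forward as they close: fully open they stand 13 mm farther back than shut.
Start: joints at [0.989, 0.158, 1.597, -0, 1.386, -0.21], TCP at [208.902, 535.692, 250.299] pointing down, gripper open.
Joint ranges: [-2.91, 2.91], [-0.94, 2.29], [0.18, 2.7], [-1.29, 4.43], [0.17, 2.64], [-3, 3]. Speed limits (rad/s): [2.57, 2.57, 3.14, 3.14, 3.14, 3.14].

INTERFACE

Orientations are given as [roll, pitch, yaw] about the fixed x, y, z axes, in that order (R = Rz(yaw) Ry(pitch) Rx(roll)).
In Python, from rig import robot gives the robot as it stands.
- The arm moves only by the shell command python3 -m inch 'ROWS'. ROWS is JSON, a list of rows, each a list of 5 numbers: the shift along the tool's x, y, z in m, then the turn about the tool's z in units of 5 degrees (1.0 is 5 degrees), then the finger opening in m, from 0 to 0.0854. A call has 1 to 12 rows; each row is the pose to reach, as a shift and turn from the pose commanded when the call began, along the tool's axes at that moment; what a row does not reach only later rows make up. A row lasts 1/12 s, in which the tool goes at most 41.7 mm and 7.16 degrees, less where a joint would pass 70% of its speed; a pose out of reach is approached as far as the arm can. A call with a gripper value outside its range is refused whole. The fingers move at their own pace and stop on an object; the grip force is fixed at half the most. Time passes only in rows, so rows that repeat a pose let the fingers close. It gives the time, the measured TCP pose, the force, the opening and the grip force at its end, in the units of the state.
- robot.get_state(): the state, without advancing time (a new reading comes with each control period).
- robot.get_image(name): name is "scene" or "top"; returns (picture, depth): 480x640x3 uint8, blue, green, red; 480x640 float32, mm along the optical axis (not along the pixel's ray), 0 where there is no reading.
- robot.camera_info(name): a dict with "K" (3x3 intrinsics, pixels), "R" (3x3) and "t" (3): a world point X has camera coordinates R X + t. Camera axes: x right, y down, z forward; pixel columns grow to the right and rows downward; lengths in mm; the calibration is good to about 2 mm. A picture is of the moment at which its call begins. camera_info takes no time and is no camera call.
- robot.job_done(): hands the job in; it is judged then, once.
The state is a dict: "clock": time; "qpos": joint angles; "qd": joint speeds; "effort": joint torques, N m; "tcp_pos": TCP position; "eef_rot": TCP orientation; "ft_force": force on the tool from outside, world axes, zero at the start; "wrist_torque": the same for the moment, N m; "finger_gap": finger opening in mm; "finger_force": force on a finger pad.
Only numpy, scipy, OpenCV 4.12 (cv2) and the standard library are available. Lean on these libraries where they do the work, as an engineer would, in place of code of your own. Each camera call takes 0.05 s, during which the arm holds its last target. There are 200 camera calls.

## Working session

There is one attempt and no reset: what is moved stays moved. The work goes in short steps, Python scripts to look and compute and a shell command to move; the robot and the scene stay as the last step left them, time stands still between calls to the robot, and variables do not carry over. Pictures are saved under pics/ and viewed, at most 10 in all, crops included, and the job is handed in when it is done.

```bash
mkdir -p pics; ls
cat > h.py <<'E'
import numpy as np,cv2
from rig import robot
def cloud(name):
    im,d=robot.get_image(name); c=robot.camera_info(name)
    K,R,t=map(np.array,(c["K"],c["R"],c["t"]))
    v,u=np.mgrid[:480,:640]
    P=np.stack([(u-K[0,2])/K[0,0]*d,(v-K[1,2])/K[1,1]*d,d],-1)
    W=(P-t.ravel())@R
    W[d==0]=np.nan
    return im,W
E
python3 - <<'E'
from h import *
s=robot.get_state(); print(s)
for n in("top","scene"):
    im,W=cloud(n); cv2.imwrite(f"pics/{n}0.png",im); np.savez(f"{n}0.npz",im=im,W=W)
    c=robot.camera_info(n); print(n,c)
E
```

```text
pics
{'clock': 0.0, 'qpos': array([ 9.88880626e-01,  1.59060375e-01,  1.59823607e+00, -1.00865365e-05,
        1.38619417e+00, -2.10128529e-01]), 'qd': array([-9.62818864e-05,  5.65624570e-04, -6.97157316e-04, -1.76908388e-04,
       -4.44624381e-04,  1.25278463e-03]), 'effort': array([-7.24149668e-04, -3.96005523e+01, -3.31433058e+01, -3.10964651e-04,
        8.53674486e-03,  1.74709047e-06]), 'tcp_pos': array([208.60669309, 535.21830057, 249.3085795 ]), 'eef_rot': array([-3.13973438e+00, -3.86192237e-04,  2.76980698e+00]), 'ft_force': array([-0.00083165, -0.54984716, -0.20835688]), 'wrist_torque': array([0.07774168, 0.02687683, 0.04446327]), 'finger_force': 0.0, 'finger_gap': 85.16526658165694}
top {'K': array([[453.15861771,   0.        , 319.27923032],
       [  0.        , 453.15861771, 239.83708415],
       [  0.        ,   0.        ,   1.        ]]), 'R': array([[ 2.47093766e-04, -9.99945578e-01, -1.04297486e-02],
       [-9.87031469e-01,  1.43037702e-03, -1.60520505e-01],
       [ 1.60526687e-01,  1.03341537e-02, -9.86977400e-01]]), 't': array([ 79.4193133 , 542.02218065, 911.95642858])}
scene {'K': array([[609.63413276,   0.        , 322.83120434],
       [  0.        , 609.63413276, 235.61990091],
       [  0.        ,   0.        ,   1.        ]]), 'R': array([[-0.86765994,  0.49713554,  0.00474125],
       [ 0.37183974,  0.65525005, -0.65755805],
       [-0.33000218, -0.56877379, -0.75338897]]), 't': array([ 389.47547977, -188.25906043, 1636.02162031])}
```

View pics/top0.png

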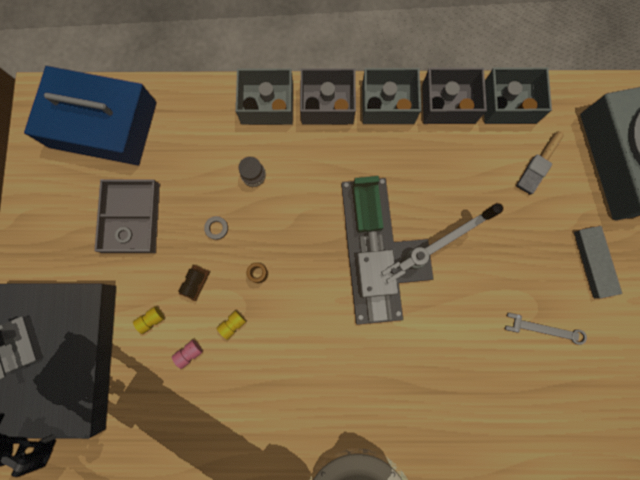

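View pics/scene0.png

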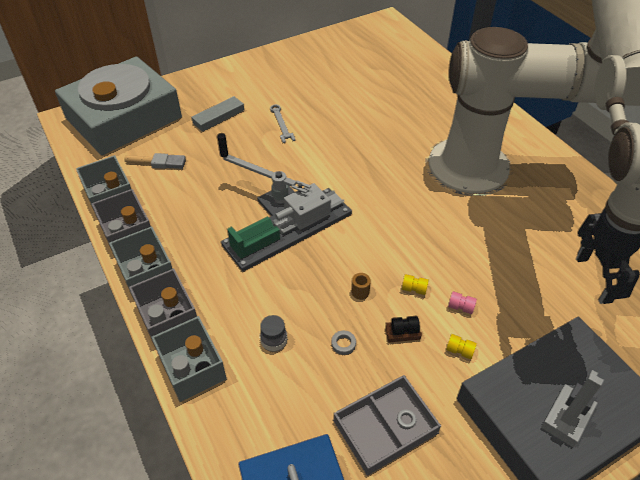

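Top view: the black plug on its rest is at (194,282). The yellow pieces at (148,320) and (231,325) and the pink one at (187,354) are look-alikes. Only the black one on the wooden rest fits the description. The fixture runs from (380,315) to (367,180), with the lever grip at (492,211).

```bash
cat > m.py <<'E'
from h import *
Z={n:np.load(f"{n}0.npz") for n in("top","scene")}
def rect(p):
    (c,s,a)=cv2.minAreaRect(p[:,:2].astype(np.float32)); b=cv2.boxPoints((c,s,a))
    e=[b[1]-b[0],b[2]-b[1]]; e=max(e,key=np.linalg.norm); return np.round(c,1),np.round(sorted(s),1),round(float(np.arctan2(e[1],e[0])),4)
for n in Z:
    im,W=Z[n]["im"],Z[n]["W"]; hsv=cv2.cvtColor(im,cv2.COLOR_BGR2HSV).astype(int); h,s,v=np.moveaxis(hsv,-1,0); z=W[...,2]
    print(n,"bench z",np.nanmedian(z[(s>60)&(v>100)]))
    g=(h>45)&(h<90)&(s>70)&(z>30)&(z<90)
    lab=cv2.connectedComponentsWithStats(g.astype(np.uint8)); i=1+np.argmax(lab[2][1:,4]); g=lab[1]==i
    p=W[g]; print("green",len(p),lab[2][i],rect(p),np.nanpercentile(p[:,2],[2,50,98]))
    q=p[p[:,2]>68]; print(" stop top",len(q),rect(q)); q=p[abs(p[:,2]-50)<3]; print(" edges",len(q),rect(q))
    u0,v0=(194,282) if n=="top" else (405,327)
    m=np.zeros(z.shape,bool); m[v0-25:v0+25,u0-25:u0+25]=1
    q=W[m&(z>30)&(z<60)]; print("plug",len(q),rect(q),np.percentile(q[:,2],[2,50,98]))
    q=W[m&(z>44)&(z<60)]; print("plug top",len(q),rect(q))
    q=W[m&(z>10)&(z<60)]; print("plug+rest",len(q),rect(q))
    u0,v0=(492,211) if n=="top" else (222,145)
    m=np.zeros(z.shape,bool); m[v0-22:v0+22,u0-22:u0+22]=1
    q=W[m&(z>110)&(z<170)]; print("grip",len(q),rect(q),np.percentile(q[:,2],[2,50,98]),q.mean(0))
    q=W[m&(z>148)&(z<170)]; print("grip top",len(q),rect(q)); 
    q=W[(z>8)&(z<20)&(s<60)&(W[...,0]>300)&(W[...,0]<720)&(W[...,1]<180)&(W[...,1]>-60)]
    print("base",len(q),rect(q),np.median(q[:,2]))
im=Z["top"]["im"]; cv2.imwrite("pics/crop.png",np.hstack([cv2.resize(im[240:370,120:270],None,fx=2.6,fy=2.6,interpolation=2),cv2.resize(im[170:330,330:510],(380,338),interpolation=2)]))
E
python3 m.py
```

```text
top bench z -0.5762432451972683
green 1040 [ 354  184   29   47 1040] (array([612.6, -24.7]), array([51.1, 94.1]), 0.0893) [33.41254625 45.30170614 50.66121849]
 stop top 0 (array([0., 0.]), array([0., 0.]), 0.0)
 edges 338 (array([612.7, -24.6]), array([50.6, 93.4]), 0.1005)
plug 433 (array([453.3, 347.9]), array([34.2, 53.8]), -0.4215) [33.94899774 47.13205677 52.86932626]
plug top 309 (array([453.2, 347.9]), array([31.9, 53.6]), -0.4227)
plug+rest 616 (array([455.5, 348.3]), array([39.3, 69.7]), -0.4201)
grip 200 (array([ 585. , -256.9]), array([20.8, 21.1]), 0.7797) [113.16294925 150.30613253 156.53398367] [ 583.41320191 -254.2250414   142.68612407]
grip top 112 (array([ 585.2, -257.7]), array([20.4, 20.7]), 0.979)
base 1468 (array([526.3, -28.7]), array([ 89.7, 310.1]), 0.0894) 14.352756998597442
scene bench z 1.7110402934107194
green 1062 [ 228  217   52   39 1062] (array([620.2, -25.3]), array([ 58.1, 111.8]), 0.1159) [31.30346676 47.29820774 76.822476  ]
 stop top 119 (array([666.4, -19.2]), array([15.7, 51.1]), -1.5117)
 edges 353 (array([620.2, -24.2]), array([ 54.7, 108.9]), 0.1107)
plug 456 (array([454.1, 348.7]), array([37.4, 54. ]), -0.4013) [31.54013788 47.61665502 55.09615076]
plug top 304 (array([454.5, 349.7]), array([35.3, 53.8]), -0.4153)
plug+rest 710 (array([455.6, 348.3]), array([41.3, 70.9]), -0.4252)
grip 165 (array([ 587.5, -256.1]), array([21.6, 22.7]), 0.5353) [112.1453544  139.24361474 159.4025587 ] [ 588.13084009 -253.58304659  138.57297541]
grip top 58 (array([ 586.3, -257.1]), array([19. , 23.6]), 1.0283)
base 1426 (array([528. , -13.8]), array([ 90.4, 322.1]), -0.0051) 15.69626090210355
```

View pics/crop.png

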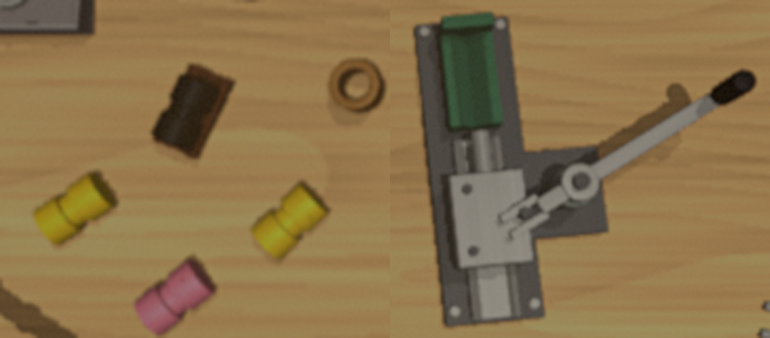

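Crop confirms it: the black plug sits on the brown rest, and the yellow and pink ones lie bare on the bench. The sizes fit: plug 54 mm, V-block 94 x 51 mm, and grip to V-block middle 234.3 mm measured against 234.3 mm from the drawing. That puts the fixture yaw at about 0.095.

```bash
cat > d.py <<'E'
# usage: d.py x y z yaw [cx cy cz cyaw] : shift/turn in tool axes from current (measured or given commanded) pose
import sys; from h import *
a=list(map(float,sys.argv[1:])); s=robot.get_state()
c=a[4:] or [*s["tcp_pos"],s["eef_rot"][2]]
dx,dy,dz=np.subtract(a[:3],c[:3]); y=c[3]
t=(y-a[3]+np.pi/2)%np.pi-np.pi/2
print("now",np.round(s["tcp_pos"],1),np.round(s["eef_rot"],4),"F",np.round(s["ft_force"],1),"gap",round(s["finger_gap"],1),"t",s["clock"])
print("row m",np.round([(dx*np.cos(y)+dy*np.sin(y))/1e3,(dx*np.sin(y)-dy*np.cos(y))/1e3,-dz/1e3],4),"units",round(np.degrees(t)/5,2))
E
python3 d.py 454.2 348.6 110 2.7216 208.902 535.692 250.299 2.7698
```

```text
now [208.6 535.3 249.4] [-3.1399e+00 -3.0000e-04  2.7698e+00] F [0.4 0.3 0. ] gap 85.4 t 0.1
row m [-0.2965 -0.0852  0.1403] units 0.55
```

```bash
python3 -m inch '[[-0.2965,-0.0852,0.1403,0.55,0.07],[-0.2965,-0.0852,0.1403,0.55,0.07],[-0.2965,-0.0852,0.1403,0.55,0.07],[-0.2965,-0.0852,0.1403,0.55,0.07],[-0.2965,-0.0852,0.1403,0.55,0.07],[-0.2965,-0.0852,0.1403,0.55,0.07],[-0.2965,-0.0852,0.1403,0.55,0.07],[-0.2965,-0.0852,0.1403,0.55,0.07],[-0.2965,-0.0852,0.1403,0.55,0.07],[-0.2965,-0.0852,0.1403,0.55,0.07],[-0.2965,-0.0852,0.1403,0.55,0.07],[-0.2965,-0.0852,0.1403,0.55,0.07]]'
python3 d.py 454.2 348.6 44.5 2.7216
python3 - <<'E'
from h import *
for n,(u,v) in {"top":(194,282),"scene":(405,300)}.items():
    im,W=cloud(n)
    cv2.imwrite(f"pics/{n}1.png",im)
a=cv2.imread("pics/top1.png")[210:350,120:270];b=cv2.imread("pics/scene1.png")[230:370,330:480]
cv2.imwrite("pics/pre.png",cv2.resize(np.hstack([a,b]),None,fx=2.6,fy=2.6,interpolation=2))
E
```

```text
clock: 1.1
tcp_pos: [453.5, 349.7, 110.6]
eef_rot: [3.141, 0.0, 2.723]
ft_force: [0.1, -0.5, -0.8]
finger_gap: 70.0
finger_force: 0.0
now [453.5 349.7 110.6] [3.1408e+00 1.0000e-04 2.7231e+00] F [ 0.1 -0.5 -0.8] gap 70.0 t 1.1
row m [-0.0011 -0.0007  0.0661] units 0.02
```

View pics/pre.png

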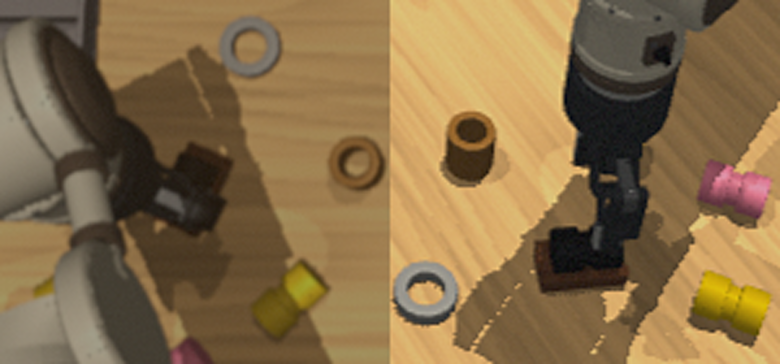

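Pre-grasp picture: in the scene crop the gripper hangs above the plug with the fingers across its axis, and the neighbours are clear. I'll descend to TCP z = 44.5, 11 mm above the axis, and close.

```bash
python3 -m inch '[[0,0,0.025,0,0.07],[0,0,0.045,0,0.07],[0,0,0.06,0,0.07],[0,0,0.0655,0,0.07],[0,0,0.0655,0,0.07],[0,0,0.0655,0,0.02],[0,0,0.0655,0,0.02],[0,0,0.0655,0,0.02],[0,0,0.0655,0,0.02],[0,0,0.0655,0,0.02],[0,0,0.0655,0,0.02],[0,0,0.0655,0,0.02]]'
```

```text
clock: 2.2
tcp_pos: [454.5, 347.9, 46.4]
eef_rot: [-3.14, 0.001, 2.723]
ft_force: [-4.1, -6.4, 9.4]
finger_gap: 33.5
finger_force: 58.7
```

Run:
```python
from h import *
for i in range(4):
    s=robot.get_state(); print(np.round(s["tcp_pos"],2),np.round(s["ft_force"],1),round(s["finger_gap"],2),s["finger_force"],np.round(s["wrist_torque"],2),s["clock"])
    if i<3: im,_=cloud("scene")
cv2.imwrite("pics/g.png",cv2.resize(im[280:350,365:465],None,fx=7,fy=7,interpolation=2))
```

```text
[454.51 347.9   46.41] [-4.1 -6.4  9.4] 33.53 58.73609036207199 [-1.09  0.75  0.09] 2.2
[454.49 347.89  46.4 ] [-4.4 -6.  10.2] 33.6 58.737413585186005 [-1.09  0.69  0.12] 2.25
[454.48 347.91  46.4 ] [-4.8 -5.9  9.6] 33.55 58.73834788799286 [-1.07  0.75  0.03] 2.3
[454.5  347.9   46.43] [-4.7 -5.8 10. ] 33.32 58.73912572860718 [-1.08  0.69  0.11] 2.35
```

View pics/g.png

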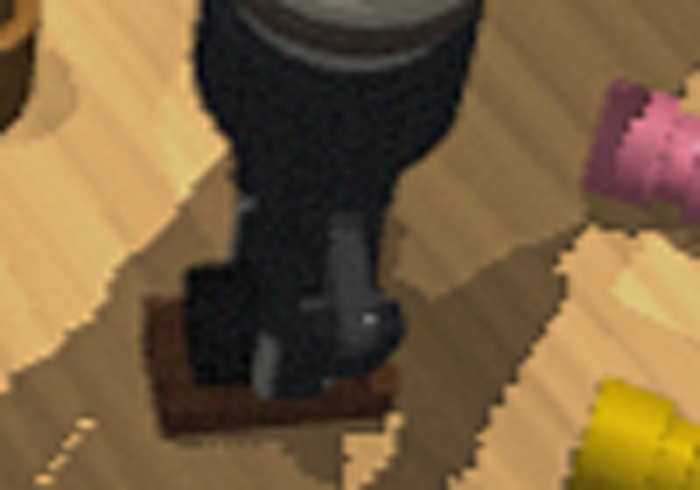

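The picture shows the finger pad well down over the plug's middle, with its tip just above the rest wall. The grip is firm, so I'll lift.

```bash
python3 -m inch '[[0,0,-0.004,0,0.02],[0,0,-0.01,0,0.02],[0,0,-0.02,0,0.02],[0,0,-0.04,0,0.02],[0,0,-0.065,0,0.02],[0,0,-0.085,0,0.02],[0,0,-0.0955,0,0.02],[0,0,-0.0955,0,0.02],[0,0,-0.0955,0,0.02]]'
python3 d.py 608.7 -25 140 3.2366 454.2 348.6 140 2.7216
python3 - <<'E'
from h import *
im,W=cloud("scene"); s=robot.get_state(); p=s["tcp_pos"]
cv2.imwrite("pics/l.png",cv2.resize(im[230:370,340:500],None,fx=4,fy=4,interpolation=2))
E
```

```text
clock: 3.1
tcp_pos: [454.2, 348.7, 140.2]
eef_rot: [3.141, 0.0, 2.722]
ft_force: [1.1, 0.1, -3.6]
finger_gap: 33.3
finger_force: 60.4
now [454.2 348.7 140.2] [3.1410e+00 5.0000e-04 2.7219e+00] F [ 1.1  0.1 -3.6] gap 33.3 t 3.1
row m [-0.2934 -0.2781 -0.    ] units -5.9
```

View pics/l.png

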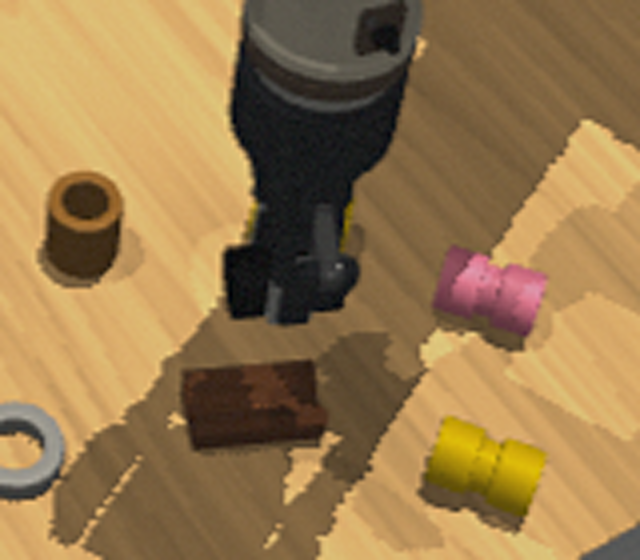

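Plug is lifted (3.9 N ≈ 0.4 kg) and level, and the rest is empty. Carrying it over the V-block.

```bash
python3 -m inch '[[-0.01,-0.01,0,-0.2,0.02],[-0.03,-0.028,0,-0.6,0.02],[-0.055,-0.052,0,-1.1,0.02],[-0.083,-0.079,0,-1.7,0.02],[-0.111,-0.105,0,-2.3,0.02],[-0.139,-0.132,0,-2.9,0.02],[-0.167,-0.158,0,-3.5,0.02],[-0.195,-0.185,0,-4.0,0.02],[-0.223,-0.211,0,-4.6,0.02],[-0.25,-0.237,0,-5.1,0.02],[-0.273,-0.259,0,-5.6,0.02],[-0.2934,-0.2781,0,-5.9,0.02]]'
python3 -m inch '[[0,0,0,0,0.02],[0,0,0,0,0.02],[0,0,0,0,0.02]]'
python3 - <<'E'
from h import *
im,W=cloud("scene"); im2,W2=cloud("top"); np.savez("c.npz",im=im,W=W,im2=im2,W2=W2)
cv2.imwrite("pics/v.png",np.hstack([cv2.resize(im[150:290,200:340],(400,400),interpolation=2),cv2.resize(im2[150:290,300:440],(400,400),interpolation=2)]))
E
python3 d.py 608.7 -25 140 3.2366
```

```text
clock: 4.15
tcp_pos: [608.0, -27.1, 137.6]
eef_rot: [3.141, -0.004, -3.046]
ft_force: [-0.2, 0.6, -4.1]
finger_gap: 32.9
finger_force: 60.4
clock: 4.4
tcp_pos: [607.4, -24.3, 138.1]
eef_rot: [3.14, -0.003, -3.047]
ft_force: [-0.1, 1.2, -3.5]
finger_gap: 33.3
finger_force: 60.6
now [607.7 -23.6 138.8] [ 3.1405e+00 -2.2000e-03 -3.0455e+00] F [-0.2  0.4 -4.5] gap 33.0 t 4.5
row m [-0.0008 -0.0015 -0.0012] units 0.01
```

View pics/v.png

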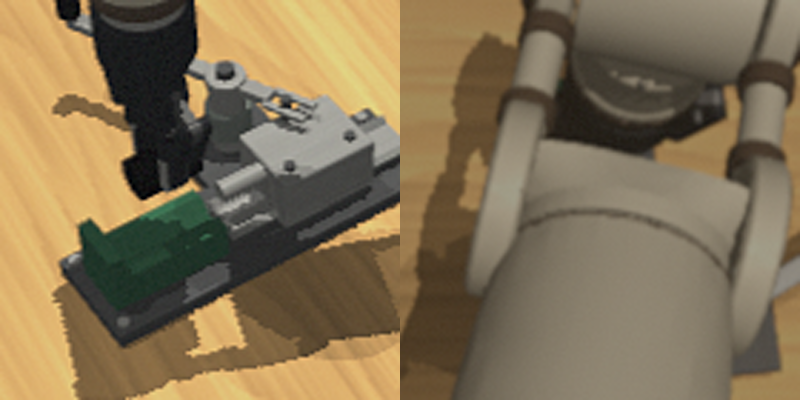

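Left view: the plug hangs over the green V-block, parallel to the groove and between the stop and the ram. I'll lower it to just above seating and check.

```bash
python3 -m inch '[[0,0,0.015,0,0.02],[0,0,0.035,0,0.02],[0,0,0.05,0,0.02],[0,0,0.057,0,0.02],[0,0,0.06,0,0.02],[0,0,0.06,0,0.02],[0,0,0.06,0,0.02],[0,0,0.06,0,0.02]]'
python3 - <<'E'
from h import *
im,W=cloud("scene"); hsv=cv2.cvtColor(im,cv2.COLOR_BGR2HSV)
cv2.imwrite("pics/v2.png",cv2.resize(im[190:280,210:330],(800,600),interpolation=2))
s=robot.get_state();print(s["tcp_pos"],s["ft_force"])
E
```

```text
clock: 5.17
tcp_pos: [609.7, -25.0, 81.4]
eef_rot: [-3.141, 0.002, -3.046]
ft_force: [0.4, -0.0, -4.2]
finger_gap: 33.3
finger_force: 60.6
[609.68032725 -25.02046058  81.34368213] [-0.09893769 -0.84784363 -4.53110616]
```

View pics/v2.png

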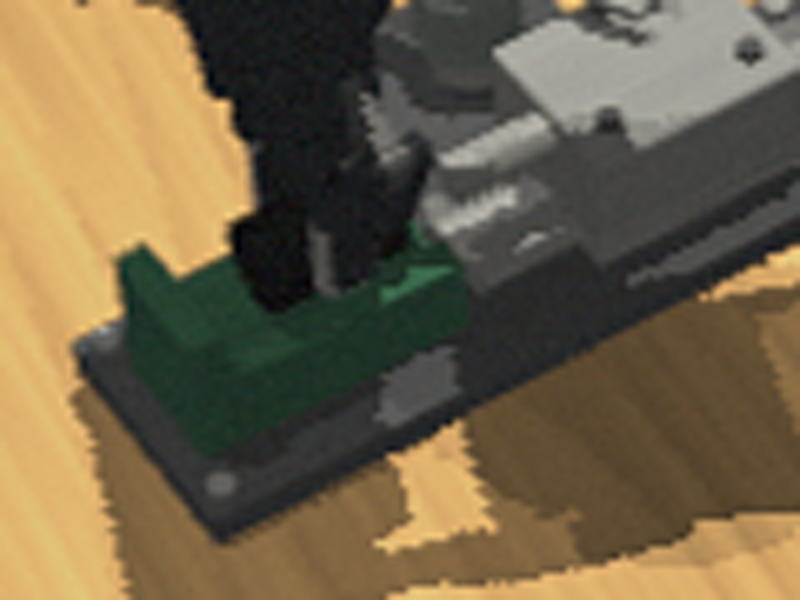

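The plug is entering the groove, centred and clear of stop and ram. Lowering in small steps.

```bash
python3 -m inch '[[0,0,0.002,0,0.02],[0,0,0.004,0,0.02],[0,0,0.005,0,0.02],[0,0,0.006,0,0.02],[0,0,0.007,0,0.02],[0,0,0.007,0,0.02],[0,0,0.007,0,0.02]]'
```

```text
clock: 5.8
tcp_pos: [609.6, -25.8, 74.3]
eef_rot: [-3.14, 0.002, -3.047]
ft_force: [-2.8, -3.9, 5.9]
finger_gap: 33.2
finger_force: 61.6
```

Seated: the load went from -4 N to +6 N. Releasing, then rising straight up.

```bash
python3 -m inch '[[0,0,0,0,0.036],[0,0,0,0,0.042],[0,0,0,0,0.05],[0,0,0,0,0.056],[0,0,0,0,0.056],[0,0,-0.005,0,0.056],[0,0,-0.015,0,0.056],[0,0,-0.04,0,0.056],[0,0,-0.08,0,0.056],[0,0,-0.117,0,0.056],[0,0,-0.117,0,0.056]]'
python3 d.py 585.4 -257.3 190 2.116 608.7 -25 190 3.2366
```

```text
clock: 6.72
tcp_pos: [613.7, -25.9, 200.7]
eef_rot: [-3.136, 0.016, -3.046]
ft_force: [1.5, -0.2, 1.0]
finger_gap: 56.4
finger_force: 0.0
now [613.7 -25.9 200.7] [-3.1363  0.0158 -3.0462] F [ 1.5 -0.2  1. ] gap 56.4 t 6.7167
row m [ 0.0452 -0.229  -0.    ] units 12.84
```

```bash
python3 -m inch '[[0.002,-0.01,0,0.6,0.06],[0.006,-0.03,0,1.8,0.06],[0.011,-0.055,0,3.1,0.06],[0.016,-0.08,0,4.4,0.06],[0.021,-0.105,0,5.8,0.06],[0.026,-0.131,0,7.2,0.06],[0.031,-0.157,0,8.6,0.06],[0.036,-0.182,0,10.0,0.06],[0.04,-0.204,0,11.3,0.06],[0.0435,-0.22,0,12.3,0.06],[0.0452,-0.229,0,12.84,0.06],[0.0452,-0.229,0,12.84,0.06]]'
python3 - <<'E'
from h import *
im,W=cloud("scene"); im2,W2=cloud("top")
cv2.imwrite("pics/w.png",np.hstack([cv2.resize(im[110:270,190:350],(400,400),interpolation=2),cv2.resize(im2[160:320,330:490],(400,400),interpolation=2)]))
psi=.0953;c,s_=np.cos(psi),np.sin(psi)
F=np.array([612.65,-24.65])-93*np.array([c,s_])
np.save("F.npy",F); print("F",F)
for n,i,w in(("scene",im,W),("top",im2,W2)):
    d=w[...,:2]-F; x=d@[c,s_]; y=d@[-s_,c]
    m=(x>40)&(x<137)&(abs(y)<25)&(w[...,2]>56)&(w[...,2]<90)
    print(n,m.sum(),[np.round(np.percentile(a[m],[1,50,99]),1) for a in(x,y,w[...,2])])
s=robot.get_state();print(np.round(s["tcp_pos"],1),s["eef_rot"],s["ft_force"])
E
```

```text
clock: 7.72
tcp_pos: [585.4, -259.4, 190.9]
eef_rot: [3.141, 0.002, 2.113]
ft_force: [0.0, 0.3, -0.7]
finger_gap: 59.8
finger_force: 0.0
F [520.07199765 -33.49949048]
scene 363 [array([ 62.6,  90.1, 116.1]), array([-15.6,   6.7,  17.1]), array([56.6, 74.5, 82.2])]
top 446 [array([ 61.4,  87.7, 114.7]), array([-17.3,   0.9,  16.7]), array([57.6, 73.7, 80.1])]
[ 585.6 -257.1  190.6] [3.14103668e+00 3.70759078e-04 2.11719424e+00] [ 0.7034022  -1.26556273  0.15980448]
```

View pics/w.png

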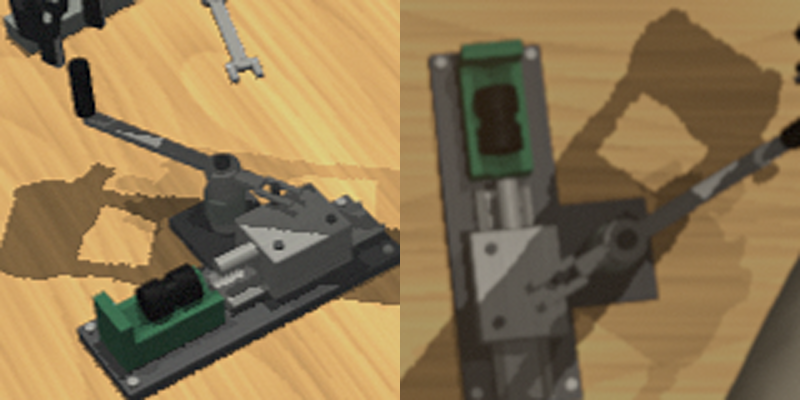

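The plug lies lengthwise in the groove (top crop (498,120)): middle at fixture x ≈ 88.5, height right, clear of ram and stop. The jaws are over the grip. I'll lower and cage it with a 26 mm gap, because the spring keeps contact.

```bash
python3 -m inch '[[0,0,0.01,0,0.06],[0,0,0.03,0,0.06],[0,0,0.05,0,0.06],[0,0,0.058,0,0.06],[0,0,0.058,0,0.06],[0,0,0.058,0,0.026],[0,0,0.058,0,0.026],[0,0,0.058,0,0.026],[0,0,0.058,0,0.026],[0,0,0.058,0,0.026]]'
python3 - <<'E'
from h import *
for n in("top","scene"):
    im,W=cloud(n); cv2.imwrite(f"pics/{n}9.png",im)
a=cv2.imread("pics/scene9.png")[80:200,170:290]; b=cv2.imread("pics/top9.png")[160:280,430:550]
cv2.imwrite("pics/k.png",cv2.resize(np.hstack([a,b]),(800,400),interpolation=2))
E
```

```text
clock: 8.65
tcp_pos: [586.0, -257.5, 133.0]
eef_rot: [3.141, 0.001, 2.116]
ft_force: [0.2, 1.0, -0.8]
finger_gap: 25.7
finger_force: 0.0
```

View pics/k.png

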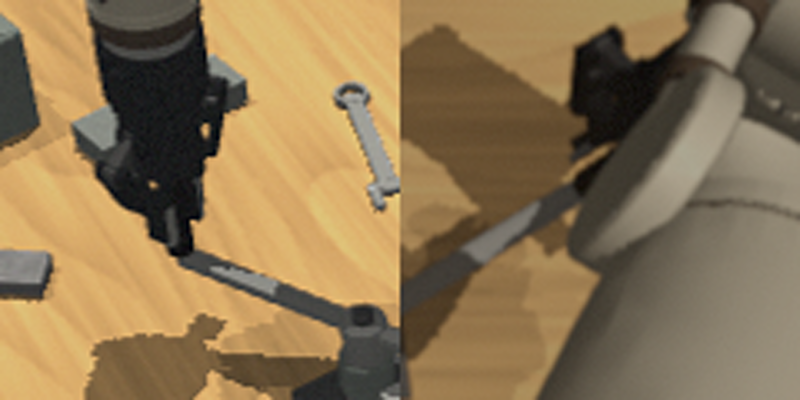

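Picture: the fingers straddle the black grip at scene crop (175,235), above the lever arm. Force is about zero, so the cage is free. Pulling along the arc (picture budget is used, so numbers only from here).

```bash
python3 -m inch '[[0.0001,-0.0053,0,0.38,0.026],[0.0004,-0.0107,0,0.76,0.026],[0.0008,-0.016,0,1.15,0.026],[0.0014,-0.0213,0,1.53,0.026],[0.0022,-0.0265,0,1.91,0.026],[0.0032,-0.0318,0,2.29,0.026],[0.0043,-0.037,0,2.67,0.026],[0.0057,-0.0422,0,3.06,0.026],[0.0071,-0.0473,0,3.44,0.026],[0.0088,-0.0524,0,3.82,0.026],[0.0106,-0.0574,0,4.2,0.026],[0.0126,-0.0623,0,4.58,0.026]]'
cat > chk.py <<'E'
from h import *
F=np.load("F.npy");psi=.0953;c,s_=np.cos(psi),np.sin(psi)
R=np.array([[c,-s_],[s_,c]])
s=robot.get_state(); l=(s["tcp_pos"][:2]-F)@R-[-26,-85]
print("tcp r %.1f theta %.3f"%(np.hypot(*l),.45-np.arctan2(l[0],-l[1])),"yawtheta %.3f"%(2.116-s["eef_rot"][2]))
for n in("scene","top"):
    im,w=cloud(n)
    d=(w[...,:2]-F)@R; x,y,z=d[...,0],d[...,1],w[...,2]
    b=(im.max(-1)<70)
    m=(x>40)&(x<137)&(abs(y)<17)&(z>62)&(z<90)&b
    print(n,"plug",m.sum(),[np.round(np.percentile(a[m],[2,50,98]),1) for a in(x,y,z)] if m.sum()>20 else "")
    m=(x>-140)&(x<60)&(abs(y)<30)&(abs(z-74)<4)
    print("  carriage top x",m.sum(),np.round(np.percentile(x[m],[2,98]),1) if m.sum()>20 else "")
    th=[]
    r=np.hypot(x+26,y+85); m=(r>40)&(r<140)&(abs(z-91)<6)&(y<-90)
    if m.sum()>15: th=.45-np.arctan2(x[m]+26,-(y[m]+85)); print("  lever theta",m.sum(),np.round(np.median(th),3))
print(np.round(s["ft_force"],1),np.round(s["finger_gap"],1),s["clock"])
E
python3 chk.py
```

```text
clock: 9.75
tcp_pos: [526.6, -278.8, 132.4]
eef_rot: [3.139, 0.001, 1.715]
ft_force: [3.9, 0.4, -1.4]
finger_gap: 25.8
finger_force: 2.3
tcp r 160.1 theta 0.393 yawtheta 0.401
scene plug 297 [array([ 61.4,  88.3, 115.8]), array([-8.8,  6.7, 15.7]), array([62.7, 74.9, 82.2])]
  carriage top x 623 [-71.5  46.8]
  lever theta 203 0.361
top plug 417 [array([ 61.6,  88.3, 114.4]), array([-15.7,   1.1,  15.9]), array([63.6, 74.1, 79.5])]
  carriage top x 1188 [-72.1  15.8]
  lever theta 410 0.388
[ 3.9  0.4 -1.4] 25.8 9.75
```

Works: the lever follows (θ≈0.38, 4 N). Continuing.

```bash
python3 -m inch '[[0.0001,-0.0053,0,0.38,0.026],[0.0004,-0.0107,0,0.76,0.026],[0.0008,-0.016,0,1.15,0.026],[0.0014,-0.0213,0,1.53,0.026],[0.0022,-0.0265,0,1.91,0.026],[0.0032,-0.0318,0,2.29,0.026],[0.0043,-0.037,0,2.67,0.026],[0.0057,-0.0422,0,3.06,0.026],[0.0071,-0.0473,0,3.44,0.026],[0.0088,-0.0524,0,3.82,0.026],[0.0106,-0.0574,0,4.2,0.026],[0.0126,-0.0623,0,4.58,0.026]]'
python3 chk.py
```

```text
clock: 10.85
tcp_pos: [463.9, -275.8, 132.5]
eef_rot: [3.137, 0.001, 1.316]
ft_force: [8.1, -1.6, -4.2]
finger_gap: 26.0
finger_force: 4.3
tcp r 159.8 theta 0.788 yawtheta 0.800
scene plug 299 [array([ 79.1, 107. , 132.8]), array([-9.8,  5.9, 16.1]), array([63.2, 74.9, 82.1])]
  carriage top x 624 [-50.6  50.3]
  lever theta 170 0.758
top plug 410 [array([ 78.4, 105.1, 130.6]), array([-15.7,   1.1,  16.1]), array([63.1, 74.2, 79.5])]
  carriage top x 1189 [-50.9  35.7]
  lever theta 421 0.786
[ 8.1 -1.6 -4.2] 26.0 10.85
```

```bash
python3 -m inch '[[0,-0.004,0,0.29,0.026],[0.0002,-0.008,0,0.57,0.026],[0.0004,-0.012,0,0.86,0.026],[0.0008,-0.016,0,1.15,0.026],[0.001,-0.018,0,1.29,0.026],[0.0012,-0.02,0,1.43,0.026],[0.0015,-0.022,0,1.58,0.026],[0.0015,-0.022,0,1.58,0.026],[0.0015,-0.022,0,1.58,0.026]]'
python3 chk.py
```

```text
clock: 11.7
tcp_pos: [445.0, -269.5, 132.5]
eef_rot: [3.131, 0.0, 1.179]
ft_force: [18.2, -4.5, -12.2]
finger_gap: 26.0
finger_force: 9.0
tcp r 159.6 theta 0.913 yawtheta 0.937
scene plug 274 [array([ 44.9, 109.5, 135.6]), array([-9.5,  7.1, 16. ]), array([63.1, 75.2, 82.1])]
  carriage top x 597 [-43.9  45. ]
  lever theta 162 0.889
top plug 397 [array([ 84.9, 109.6, 135.8]), array([-15.8,   1. ,  15.8]), array([64. , 74.4, 79.5])]
  carriage top x 1189 [-44.3  42. ]
  lever theta 425 0.908
[ 18.2  -4.5 -12.2] 26.0 11.7
```

Force rose to 18 N, so the stroke end is reached. I'll press a few mm further to be certain, and hold.

```bash
python3 -m inch '[[0,-0.002,0,0,0.026],[0,-0.004,0,0,0.026],[0,-0.005,0,0,0.026],[0,-0.005,0,0,0.026],[0,-0.005,0,0,0.026],[0,-0.005,0,0,0.026],[0,-0.005,0,0,0.026],[0,-0.005,0,0,0.026],[0,-0.005,0,0,0.026],[0,-0.005,0,0,0.026]]'
python3 chk.py
```

```text
clock: 12.63
tcp_pos: [443.3, -269.0, 132.6]
eef_rot: [3.123, 0.001, 1.179]
ft_force: [33.4, -10.7, -23.3]
finger_gap: 26.0
finger_force: 17.0
tcp r 159.7 theta 0.924 yawtheta 0.937
scene plug 267 [array([ 44.9, 108.4, 135.9]), array([-10.4,   7.2,  16.2]), array([63.7, 75.1, 82.3])]
  carriage top x 631 [-42.5  47.2]
  lever theta 164 0.898
top plug 397 [array([ 85.5, 111.2, 136. ]), array([-15.9,   1. ,  16. ]), array([63.6, 74.3, 79.7])]
  carriage top x 1186 [-43.6  42.8]
  lever theta 430 0.918
[ 33.4 -10.7 -23.3] 26.0 12.6333
```

```bash
cat > neck.py <<'E'
from h import *
F=np.load("F.npy");c,s_=np.cos(.0953),np.sin(.0953);R=np.array([[c,-s_],[s_,c]])
for n in("top","scene"):
    im,w=cloud(n); d=(w[...,:2]-F)@R; x,y,z=d[...,0],d[...,1],w[...,2]
    m=(x>40)&(x<150)&(abs(y)<6)&(z>62); 
    print(n,[(int(a),int(np.median(z[m&(abs(x-a)<1.5)])) if (m&(abs(x-a)<1.5)).sum() else 0) for a in range(78,150,3)])
    k=m&(x>85)&(x<130)&(z<76.5); print("neck x",k.sum(),np.round(np.median(x[k]),1))
    b=(np.ptp(im.astype(int),axis=-1)<18)&(im.max(-1)<60)&(x>60)&(x<150)&(abs(y)<15)&(z>60); print("dark x",np.round(np.percentile(x[b],[1,99]),1))
E
python3 neck.py
```

```text
top [(78, 66), (81, 66), (84, 68), (87, 75), (90, 77), (93, 76), (96, 76), (99, 77), (102, 76), (105, 77), (108, 75), (111, 72), (114, 73), (117, 74), (120, 78), (123, 77), (126, 77), (129, 77), (132, 77), (135, 77), (138, 77), (141, 73), (144, 72), (147, 73)]
neck x 60 109.1
dark x [ 85.4 137.7]
scene [(78, 68), (81, 69), (84, 75), (87, 80), (90, 78), (93, 77), (96, 78), (99, 78), (102, 79), (105, 79), (108, 75), (111, 73), (114, 76), (117, 76), (120, 79), (123, 79), (126, 78), (129, 78), (132, 78), (135, 78), (138, 76), (141, 75), (144, 76), (147, 76)]
neck x 32 109.3
dark x [ 86.1 138.8]
```

The neck spans x ≈ 108.5 to 118, so the plug's middle is at about 113: home. It has been held for more than a second, so I'll ease back at about 0.24 rad/s.

```bash
python3 -m inch '[[0,0.0025,0,0,0.026],[0,0.005,0,0,0.026],[0,0.0082,0,-0.23,0.026],[0.0001,0.0114,0,-0.46,0.026],[0.0003,0.0146,0,-0.69,0.026],[0.0005,0.0178,0,-0.92,0.026],[0.0008,0.021,0,-1.15,0.026],[0.0012,0.0242,0,-1.38,0.026],[0.0016,0.0273,0,-1.6,0.026],[0.002,0.0305,0,-1.83,0.026],[0.0026,0.0337,0,-2.06,0.026],[0.0032,0.0368,0,-2.29,0.026]]'
python3 chk.py|egrep 'tcp|lever|\['
```

```text
clock: 13.83
tcp_pos: [473.5, -277.9, 132.5]
eef_rot: [3.138, 0.001, 1.381]
ft_force: [5.4, -0.9, -1.0]
finger_gap: 26.3
finger_force: 2.8
tcp r 159.9 theta 0.726 yawtheta 0.735
scene plug 266 [array([ 86. , 109.9, 136.1]), array([-8.8,  6.3, 15.9]), array([62.9, 74.9, 82. ])]
  carriage top x 622 [-53.9  47.3]
  lever theta 176 0.697
top plug 399 [array([ 85.4, 111.2, 136.2]), array([-15.9,   1. ,  16. ]), array([63.9, 73.9, 79.7])]
  carriage top x 1179 [-54.4  32.1]
  lever theta 421 0.719
[ 5.4 -0.9 -1. ] 26.3 13.8333
```

```bash
python3 -m inch '[[0,0.0032,0,-0.23,0.026],[0.0001,0.0064,0,-0.46,0.026],[0.0003,0.0096,0,-0.69,0.026],[0.0005,0.0128,0,-0.92,0.026],[0.0008,0.016,0,-1.15,0.026],[0.0012,0.0192,0,-1.38,0.026],[0.0016,0.0223,0,-1.6,0.026],[0.002,0.0255,0,-1.83,0.026],[0.0026,0.0287,0,-2.06,0.026],[0.0032,0.0318,0,-2.29,0.026],[0.0039,0.0349,0,-2.52,0.026],[0.0046,0.038,0,-2.75,0.026]]'
python3 chk.py|egrep 'tcp|lever'
```

```text
clock: 14.93
tcp_pos: [510.7, -280.5, 132.4]
eef_rot: [3.141, 0.001, 1.621]
ft_force: [3.7, -0.8, 2.5]
finger_gap: 26.2
finger_force: 2.1
tcp r 160.1 theta 0.493 yawtheta 0.495
  lever theta 192 0.457
  lever theta 412 0.481
```

The lever follows the fingers back and the plug stays home.

```bash
python3 -m inch '[[0,0.0032,0,-0.23,0.026],[0.0001,0.0064,0,-0.46,0.026],[0.0003,0.0096,0,-0.69,0.026],[0.0005,0.0128,0,-0.92,0.026],[0.0008,0.016,0,-1.15,0.026],[0.0012,0.0192,0,-1.38,0.026],[0.0016,0.0223,0,-1.6,0.026],[0.002,0.0255,0,-1.83,0.026],[0.0026,0.0287,0,-2.06,0.026],[0.0032,0.0318,0,-2.29,0.026],[0.0039,0.0349,0,-2.52,0.026],[0.0046,0.038,0,-2.75,0.026]]'
python3 chk.py|egrep 'tcp|lever'
```

```text
clock: 16.03
tcp_pos: [548.0, -273.7, 131.8]
eef_rot: [-3.141, -0.0, 1.861]
ft_force: [1.3, -1.2, 2.4]
finger_gap: 26.1
finger_force: 1.4
tcp r 159.8 theta 0.255 yawtheta 0.255
  lever theta 217 0.206
  lever theta 403 0.242
```

```bash
python3 -m inch '[[0,0.0032,0,-0.23,0.026],[0.0001,0.0064,0,-0.46,0.026],[0.0003,0.0096,0,-0.69,0.026],[0.0005,0.0128,0,-0.92,0.026],[0.0008,0.016,0,-1.15,0.026],[0.0012,0.0192,0,-1.38,0.026],[0.0016,0.0223,0,-1.6,0.026],[0.002,0.0255,0,-1.83,0.026],[0.0026,0.0287,0,-2.06,0.026],[0.0032,0.0318,0,-2.29,0.026],[0.0039,0.0349,0,-2.52,0.026],[0.0046,0.038,0,-2.75,0.026]]'
python3 chk.py|egrep 'tcp|lever|\['
```

```text
clock: 17.13
tcp_pos: [583.0, -258.3, 131.7]
eef_rot: [-3.141, -0.001, 2.101]
ft_force: [1.9, 1.2, -0.5]
finger_gap: 25.9
finger_force: 0.6
tcp r 159.6 theta 0.015 yawtheta 0.015
scene plug 257 [array([ 86.7, 108.9, 136.1]), array([-9.2,  6.1, 16.4]), array([63.7, 75.1, 82.2])]
  carriage top x 621 [-92.1  21.1]
  lever theta 229 -0.032
top plug 399 [array([ 85.5, 110.2, 135.8]), array([-15.9,   1.1,  16.1]), array([62.9, 74.1, 79.8])]
  carriage top x 1229 [-93.1  -6. ]
  lever theta 392 0.0
[ 1.9  1.2 -0.5] 25.9 17.1333
```

```bash
python3 -m inch '[[0,0.001,0,-0.1,0.026],[0,0.002,0,-0.2,0.026],[0,0.003,0,-0.2,0.026],[0,0.003,0,-0.2,0.03],[0,0.003,0,-0.2,0.04],[0,0.003,0,-0.2,0.06],[0,0.003,0,-0.2,0.06],[0,0.003,0,-0.2,0.06],[0,0.003,-0.02,-0.2,0.06],[0,0.003,-0.05,-0.2,0.06],[0,0.003,-0.09,-0.2,0.06],[0,0.003,-0.09,-0.2,0.06]]'
python3 -m inch '[[-0.01,0,0,0,0.06],[-0.03,0,-0.01,0,0.06],[-0.03,0,-0.01,0,0.06],[-0.03,0,-0.01,0,0.06],[-0.03,0,-0.01,0,0.06]]'
python3 chk.py; python3 neck.py
```

```text
clock: 18.23
tcp_pos: [589.1, -259.5, 231.5]
eef_rot: [3.136, 0.013, 2.116]
ft_force: [1.1, -0.4, 2.4]
finger_gap: 60.1
finger_force: 0.0
clock: 18.65
tcp_pos: [600.8, -282.3, 231.5]
eef_rot: [-3.141, -0.001, 2.116]
ft_force: [0.5, 1.5, -0.3]
finger_gap: 60.0
finger_force: 0.0
tcp r 189.4 theta -0.002 yawtheta -0.000
scene plug 269 [array([ 86.6, 109.7, 136.3]), array([-8.9,  6.4, 16.3]), array([63.1, 75.4, 82.7])]
  carriage top x 613 [-93.1  25.7]
  lever theta 239 -0.03
top plug 402 [array([ 85.3, 110.3, 136. ]), array([-15.9,   0.9,  16. ]), array([64. , 73.9, 80.1])]
  carriage top x 1242 [-92.8  -5.3]
  lever theta 394 0.001
[ 0.5  1.5 -0.3] 60.0 18.65
top [(78, 0), (81, 0), (84, 68), (87, 75), (90, 77), (93, 77), (96, 75), (99, 77), (102, 76), (105, 77), (108, 74), (111, 74), (114, 73), (117, 74), (120, 77), (123, 77), (126, 77), (129, 76), (132, 77), (135, 75), (138, 76), (141, 74), (144, 72), (147, 73)]
neck x 68 109.5
dark x [ 87.1 137.7]
scene [(78, 0), (81, 0), (84, 77), (87, 77), (90, 78), (93, 77), (96, 76), (99, 80), (102, 79), (105, 79), (108, 74), (111, 75), (114, 74), (117, 78), (120, 79), (123, 80), (126, 79), (129, 77), (132, 77), (135, 80), (138, 76), (141, 75), (144, 75), (147, 74)]
neck x 28 110.3
dark x [ 87.  139.2]
```

Lever at rest, carriage back, plug still home, robot clear. Handing in.

```bash
python3 -c "
from rig import robot
print(robot.job_done())"
```

```text
the job is handed in; nothing more can be done
None
```

The job is handed in, at about 19 s of the 59 s allowed: the plug lies home against the end stop to within about 1–2 mm by camera, the lever was held over a second at full stroke and eased back to rest in just over 4 s, and the arm went near none of the bystanders.

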